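# Fetch the boxed-in carton from the stock stand and restock the stand

### The job

The low carton with the orange band is wanted on the blue pad. The two taller cartons hem it in on the stand: first move both of them onto the black mat, then set the orange-banded carton upright in the middle of the blue pad, and only then put the two tall cartons back upright on the stand, each on the very place where it stood and turned squarely as before. Do not shift the timer or the small purple-banded carton, and tip nothing over.

Things in the scene. Friction and masses are not known exactly. Their poses are not given: they have to be found in the camera images.
- swab_box: Low white carton with an orange band, round orange sticker on top, 62 (x) x 58 (y) x 52 (z) mm, about 50 g. Origin: centre of its underside; z up. At the start in the middle of the stand, its x axis along the stand's: 5 mm in front of the bracket, and its y sides 4 to 17 mm from the tall cartons, so no finger fits beside it until both are gone. Then grip it across y.
- lancet_box: Tall white carton with a teal cross and teal print, round teal sticker on top, 56 (x) x 70 (y) x 90 (z) mm, about 50 g. Origin: centre of its underside; z up. At the start on the left or right place of the stand, axes along the stand's. Free in front and behind: grip it across x (56 mm).
- red_box: Tall white carton with a crimson band, round crimson sticker on top, 52 (x) x 52 (y) x 92 (z) mm, about 60 g. Origin: centre of its underside; z up. At the start on the other side place of the stand (left or right changes), axes along the stand's. Grip it across x.
- stand: Fixed white plate 5 mm thick (x -68 to 44, y -110 to 110 mm, no rim); behind the middle place an aluminium bracket, 66 mm wide, 67 mm high, at x 36 to 40 mm. Origin: underside of the plate below the middle place; x points away from the robot, y left, z up. Side places, printed corners, lie at x -20, y +68 and -68 mm. Cartons stand with origin at z 5 mm.
- mat: Fixed black rubber mat, the side area: 80 (x) x 150 (y) x 3 (z) mm, flat, no rim. Origin: centre of its underside; x points away from the robot, z up. Both tall cartons fit on it side by side, at y +37 and -37 mm. Mat and pad swap sides between starts.
- pad: Fixed blue square pad, where the orange-banded carton goes: 78 x 78 x 3 mm, flat, no rim. Origin: centre of its underside; x points away from the robot, z up. It lies beside the mat, so when the tall cartons (90 mm) are parked the hand has more room with the fingers closing along x; either way round of the carton is fine.
- timer: Bystander: white-and-grey lab timer lying on the worktop, 64 x 66 x 19 mm, origin at the centre of its underside. Leave it alone. Near it, right of the work, paper sheets hang 0.49 m above the worktop: solid for the arm. Coming over from the right, first draw the hand in to about 0.3 m from the base axis, straight in front of the worktop edge.
- strip_box: Bystander: small white carton with a purple band, round purple sticker on top, 48 x 63 x 37 mm, origin at the centre of its underside, beyond the timer. Leave it alone. The hand scanner on its post right of the stand is fixed and 0.18 m tall: carry things round in front of it.
Not all that is in view belongs to the job. Leave any green look-alike of the red_box alone.

How it is judged (in metres and radians):
On the way, in this order (a step that is already met when the one before it is completed fails the run):
1. both tall cartons stand upright on the black mat, released, the orange-banded carton still in its place (x of lancet_box in the frame of mat between -0.04 and 0.04 m and y of lancet_box in the frame of mat between -0.075 and 0.075 m and height (world z) of each of lancet_box, red_box below 0.012 m and angle between each of lancet_box, red_box's own z axis and vertical below 0.1 rad and x of red_box in the frame of mat between -0.04 and 0.04 m and y of red_box in the frame of mat between -0.075 and 0.075 m and contact force between the fingers and lancet_box below 0.05 N and linear speed of each of lancet_box, red_box below 0.02 m/s and contact force between the fingers and red_box below 0.05 N and distance of swab_box from where it was at the start of the episode below 0.03 m), for 0.2 s.
2. the orange-banded carton stands upright in the middle of the blue pad, released, both tall cartons still on the mat (horizontal distance between swab_box and pad below 0.012 m and height (world z) of each of swab_box, lancet_box, red_box below 0.012 m and angle between each of swab_box, lancet_box, red_box's own z axis and vertical below 0.1 rad and contact force between the fingers and swab_box below 0.05 N and linear speed of swab_box below 0.02 m/s and x of lancet_box in the frame of mat between -0.04 and 0.04 m and y of lancet_box in the frame of mat between -0.075 and 0.075 m and x of red_box in the frame of mat between -0.04 and 0.04 m and y of red_box in the frame of mat between -0.075 and 0.075 m), for 0.2 s.
At the end, for the whole second after the job is handed in: Orange-banded carton upright on the blue pad, centre within 12 mm of the pad's; both tall cartons upright on the stand, each within 12 mm of where it started and square to the stand within 0.2 rad; all released and at rest (horizontal distance between swab_box and pad below 0.012 m and height (world z) of swab_box below 0.012 m and angle between each of swab_box, lancet_box, red_box's own z axis and vertical below 0.1 rad and distance of each of lancet_box, red_box from where it was at the start of the episode below 0.012 m and angle between the x axis of each of lancet_box, red_box and the x axis of stand, either way round below 0.2 rad and contact force between the fingers and swab_box below 0.05 N and linear speed of each of swab_box, lancet_box, red_box below 0.02 m/s and contact force between the fingers and lancet_box below 0.05 N and contact force between the fingers and red_box below 0.05 N); the robot touches nothing.
It fails at once if the timer is shifted by more than 20 mm (distance of timer from where it was at the start of the episode above 0.02 m).
It fails at once if the small purple-banded carton is shifted by more than 20 mm (distance of strip_box from where it was at the start of the episode above 0.02 m).
It fails at once if a carton is tipped over (angle between any of swab_box, lancet_box, red_box's own z axis and vertical above 0.6 rad).
It also fails if it takes over 115 s, if anything falls off the work surface, if the arm or the gripper's body presses on something with over 40 N, if the wrist force passes 120 N, or if a joint passes its speed limit or range.

### The arm

A 6-joint arm with a two-finger parallel gripper is mounted at the origin on a cart in front of the work surface, level with it; the furniture and walls round the work are solid. World frame = base frame: x ahead of the robot, y to its left, z up, the work surface at z = 0. Lengths are in mm, angles in rad, forces in N, time in s.
With the tool pointing down it reaches from about 350 to 975 mm from the base axis. Payload 7.1 kg.
Tool frame: the origin (TCP) lies midway between the tips of the shut fingers; the grasp point (between the pads) lies 19 mm behind it (ctrl.grip_depth is the distance from the TCP to the grasp point, in mm); z points along the fingers, y is the line along which they close (so a half turn about z gives the same grasp; the last joint's range is limited). The gripper opens to 88 mm and grips with 3 to 60 N. Pads are 20 mm wide; open, the fingers measure 115 mm over their backs; the gripper's body (75 mm by 178 mm) begins 61 mm behind the grasp point.
Start: joints at [-1.158, 0.423, 1.63, -0, 1.089, -0.019], TCP at [261.581, -567.609, 222.675] pointing down, gripper open.
Joint ranges: [-3, 3], [-0.9, 2.11], [0.09, 2.58], [-1.31, 4.45], [0.11, 2.69], [-2.54, 2.54]. Speed limits (rad/s): [2.39, 2.39, 3.01, 3.14, 3.14, 3.14].

### API

Orientations are given as a rotation vector (axis times angle).
In Python, from workcell import ctrl, cams gives the robot as it stands.
- The arm moves only by the tool move_arm, never from a script. Its argument "steps" is a list of rows, each a list of 3 entries, a list of its own where there are three numbers: the shift along the tool's x, y, z in units of 25 mm (1.0 is 25 mm), then the turn about the tool's z in units of 5 degrees (1.0 is 5 degrees), then the closure, from 0 (fully open) to 1 (shut). A call has 1 to 20 rows; each row shifts and turns the commanded pose from where the row before left it, along the tool's axes as they then stand; what a row does not reach is not made up. A row lasts 1/12 s, in which the tool goes at most 41.7 mm and 7.16 degrees, less where a joint would pass 70% of its speed; a pose out of reach is approached as far as the arm can. A call is refused whole if a number of a shift passes 1 or a number of a turn 1, either way. A call with a gripper value outside its range is refused whole. The fingers move at their own pace and stop on an object; the grip force is fixed at half the most. Time passes only in rows, so rows that do not move let the fingers close. It gives the time, the measured TCP pose, the force, the opening and the grip force at its end, in the units of the state.
- ctrl.get_obs(): the state, without advancing time (a new reading comes with each control period).
- cams.get_image(name): name is "scene" or "top"; returns a dict with "image" (420x560x3 uint8, red, green, blue), "camera_matrix" (3x3 intrinsics, pixels), "xyz" and "rotation" of the camera in the world. Camera axes: x right, y down, z forward; pixel columns grow to the right and rows downward; lengths in mm; the calibration is good to about 2 mm. A picture is of the moment at which its call begins. There is no depth.
- ctrl.close_job(): hands the job in; it is judged then, once.
Trained networks look in the newest picture that a camera, given by its name, has taken for a name from the list of things; names that differ only in an ending like _2 or _b are one class to them, and where a whole thing is asked for, a point or a joint stands for the part that bears it (a point fixed in the world has none). Each returns a list of dicts, best first, with "p" (0 to 1); they miss things now and then, are a little off and sometimes report something else, mostly with a low value. They report only what shows in the picture. A call takes as long as a camera call. They do not tell look-alikes from the thing itself.
- cams.boxes_of(camera, thing): "rect" ([centre column, centre row, width, height] in pixels, round what is visible of it).
- cams.cut_out(camera, thing): "pixels" (420x560 bool, what is visible of it) and "rect" ([centre column, centre row, width, height] in pixels, round what is visible of it).
The state is a dict: "t": time; "qpos": joint angles; "qvel": joint speeds; "joint_torque": joint torques, N m; "ee_pos": TCP position; "orientation": TCP orientation; "ft_force": force on the tool from outside, world axes, zero at the start; "moment": the same for the moment, N m; "width": finger opening in mm; "grasp_force": force on a finger pad.
Only numpy, scipy, OpenCV 4.12 (cv2) and the standard library are available. Lean on these libraries where they do the work, as an engineer would, in place of code of your own. Each camera call takes 0.05 s, during which the arm holds its last target. There are 200 camera calls.

## Working session

There is one attempt and no reset: what is moved stays moved. The work goes in short steps, Python scripts to look and compute and a tool call to move; the robot and the scene stay as the last step left them, time stands still between calls to the robot, and variables do not carry over. Pictures are saved under pics/ and viewed, at most 14 in all, crops included, and the job is handed in when it is done.

Besides the shell and the picture viewer there is one more tool, called after ">>>" in YAML: its name, and indented under it one key for each argument. move_arm: Moves the arm, as the interface text tells. Its arguments: {"type":"object","properties":{"steps":{"type":"array"}},"required":["steps"]}

```bash
mkdir -p pics; ls
python3 - <<'E'
from workcell import ctrl,cams
import cv2
o=ctrl.get_obs();print(o)
for n in("scene","top"):
    d=cams.get_image(n);cv2.imwrite(f"pics/{n}0.png",d["image"][:,:,::-1]);print(n,d["camera_matrix"],d["xyz"],d["rotation"])
E
```

```text
pics
{'t': 0.0, 'qpos': array([-1.15803608e+00,  4.23793505e-01,  1.63068936e+00, -1.52459619e-05,
        1.08859980e+00, -1.89683878e-02]), 'qvel': array([-3.69548442e-04,  9.48834790e-04, -1.10857986e-03,  1.68157272e-04,
        1.58371695e-05,  1.73755712e-03]), 'joint_torque': array([-5.67994334e-05, -5.44627333e+01, -2.73667628e+01,  6.42855233e-02,
        2.26417941e-02, -1.15899920e-04]), 'ee_pos': array([ 261.34075452, -567.12663766,  221.93150343]), 'orientation': array([-3.06725425e+00, -6.72601712e-01,  4.78443857e-04]), 'ft_force': array([-0.32751048, -0.57736137,  0.02544084]), 'moment': array([-0.03654652, -0.02493135,  0.00908026]), 'grasp_force': 0.0, 'width': 87.98057266799222}
scene [[488.22660576   0.         278.054778  ]
 [  0.         488.22660576 212.65667679]
 [  0.           0.           1.        ]] [-111.19213002 -586.23786363  493.54689774] [-1.92040901  0.64387231 -0.42107419]
top [[430.98274948   0.         275.46597586]
 [  0.         430.98274948 208.26803689]
 [  0.           0.           1.        ]] [ 398.53676105  207.90611788 1156.35076172] [-2.19341297  2.15509004 -0.09586743]
```

View pics/scene0.png

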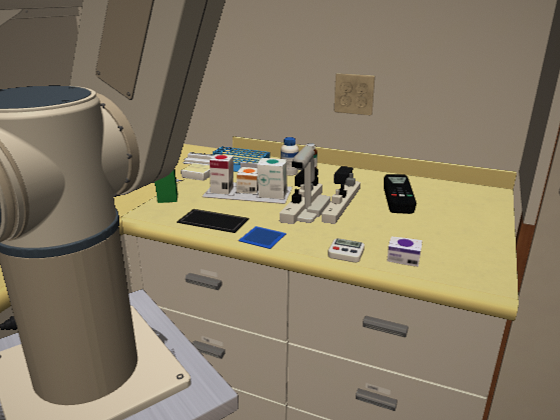

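View pics/top0.png

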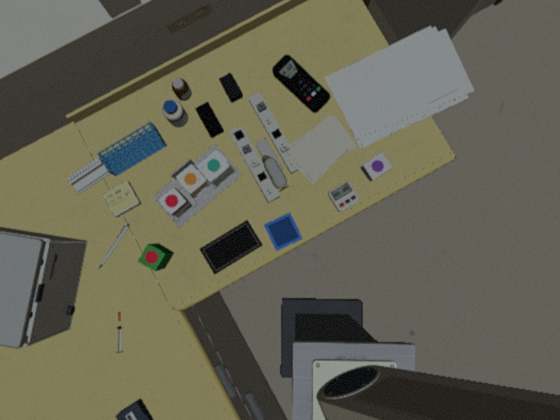

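The pictures show the stand with red on the left (top px 172,200), swab (190,179) and lancet on the right (213,166). The mat is at (231,246), the pad at (283,231), the timer at (343,196), the strip box at (377,166), and the green look-alike at (155,256).

```bash
cat > h.py <<'E'
from workcell import ctrl,cams
import cv2,numpy as np
from scipy.spatial.transform import Rotation as R
def look(n,save=None):
    d=cams.get_image(n)
    if save: cv2.imwrite(save,d["image"][:,:,::-1])
    return d
def ray(d,uv,z):
    M=R.from_rotvec(d["rotation"]).as_matrix() if np.shape(d["rotation"])==(3,) else d["rotation"]
    v=M@np.linalg.inv(d["camera_matrix"])@np.array([uv[0],uv[1],1.]);c=np.array(d["xyz"])
    return (c+v*(z-c[2])/v[2])[:2]
def mask(d,cond,box):
    h=cv2.cvtColor(d["image"],cv2.COLOR_RGB2HSV).astype(int);m=cond(h[...,0],h[...,1],h[...,2])
    k=np.zeros(m.shape,bool);x0,y0,x1,y1=box;k[y0:y1,x0:x1]=1
    return (m&k).astype(np.uint8)
def biggest(m):
    n,l,s,c=cv2.connectedComponentsWithStats(m);i=1+np.argmax(s[1:,4]);return c[i],s[i,4],(l==i).astype(np.uint8)
red=lambda h,s,v:((h<5)|(h>168))&(s>130)&(v>70)
org=lambda h,s,v:(h>5)&(h<18)&(s>150)&(v>100)
teal=lambda h,s,v:(h>75)&(h<98)&(s>80)&(v>50)
blue=lambda h,s,v:(h>100)&(h<125)&(s>120)&(v>50)
dark=lambda h,s,v:(v<45)
def rect(d,m,z):
    # world rect of mask
    p=np.argwhere(m)[:,::-1];w=np.array([ray(d,q,z) for q in p],np.float32)
    return cv2.minAreaRect(w)
E
python3 - <<'E'
from h import *
t=look("top");s=look("scene")
print(np.shape(t["rotation"]))
for nm,c,b,z in(("red",red,(158,188,186,215),97),("org",org,(180,168,200,190),57),("teal",teal,(203,155,225,178),95)):
    uv,a,_=biggest(mask(t,c,b));print(nm,uv,a,ray(t,uv,z))
for nm,c,b,z in(("red",red,(205,150,240,163),97),("org",org,(232,166,262,176),57),("teal",teal,(255,154,290,166),95)):
    uv,a,_=biggest(mask(s,c,b));print("s",nm,uv,a,ray(s,uv,z))
for nm,c,b in(("pad",blue,(255,205,310,255)),("mat",dark,(190,215,268,275))):
    uv,a,m=biggest(mask(t,c,b));print(nm,uv,a,rect(t,m,3))
for n in("timer","strip_box","pad","mat","stand"):
    for cam,d in(("top",t),("scene",s)):
        for q in cams.boxes_of(cam,n)[:2]: print(n,cam,q["p"],q["rect"],ray(d,q["rect"][:2],5))
i=cv2.resize(t["image"][130:290,130:330],None,fx=4,fy=3.75,interpolation=cv2.INTER_CUBIC)
i=cv2.resize(t["image"][140:280,140:320],None,fx=4.2,fy=4.2,interpolation=cv2.INTER_CUBIC);cv2.imwrite("pics/c1.png",i[:,:,::-1])
E
```

```text
(3,)
red [171.22727273 200.42727273] 110 [509.17508178 468.93524692]
org [190.05747126 178.59770115] 87 [570.77007197 432.47602336]
teal [213.24137931 164.92241379] 116 [600.29683878 368.07115635]
s red [220.61764706 156.76470588] 34 [506.25777238 467.07215468]
s org [248.33333333 170.51515152] 33 [567.01757371 430.1522848 ]
s teal [272.08333333 161.19444444] 36 [596.02388845 364.02756387]
pad [282.7581864  231.19017632] 794 ((441.7562255859375, 190.34820556640625), (75.27635192871094, 75.46354675292969), 26.111175537109375)
mat [230.57959184 246.6585034 ] 1470 ((398.30120849609375, 328.93792724609375), (75.34892272949219, 146.26011657714844), 32.398868560791016)
timer top 0.84 [342.3, 196.1, 31.2, 28.9] [538.55247545  32.03869854]
strip_box top 0.86 [375.9, 166.3, 32.1, 28.8] [621.30977388 -58.52926408]
strip_box scene 0.82 [405.0, 252.0, 35.6, 27.6] [628.83417337 -48.38168628]
pad top 0.95 [285.6, 231.7, 32.9, 37.5] [440.23741666 182.97185675]
pad top 0.45 [233.2, 244.2, 58.8, 54.8] [404.52622535 321.94885854]
pad scene 0.66 [263.6, 237.6, 46.9, 21.9] [433.62354748 176.32635537]
pad scene 0.4 [248.5, 183.6, 89.3, 43.9] [588.22548422 462.45440093]
mat top 0.61 [231.5, 246.2, 63.4, 58.2] [399.14319636 326.33263442]
mat top 0.59 [198.7, 185.3, 83.6, 78.0] [561.0768845  419.14841006]
stand top 0.8 [197.1, 187.6, 84.5, 80.5] [554.75114278 423.24926362]
stand scene 0.96 [247.6, 182.1, 88.2, 45.0] [592.67684447 473.47343296]
```

View pics/c1.png

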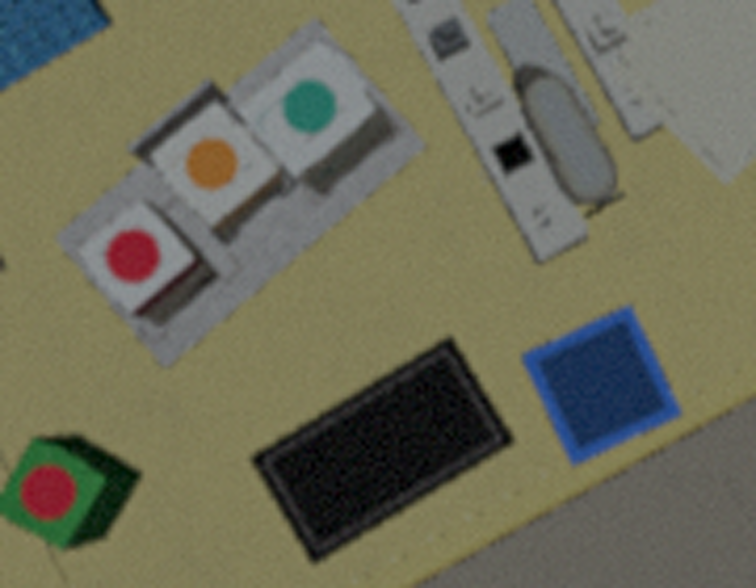

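The crop matches the given sizes: red to lancet sticker spacing is 136 mm, and swab lies at stand x≈0. I get these yaws and centres:

| Item | Yaw (deg) | Centre (mm) |
|---|---|---|
| Stand | 42 | – |
| Mat | 32 | (398, 329) |
| Pad | 26 | (442, 190) |

First I'll draw the hand in.

>>> move_arm:
  steps:
    - [[0,-1,0],0,0]
    - [[0,-1,0],0,0]
    - [[0,-1,0],0,0]
    - [[0,-1,0],0,0]
    - [[0,-1,0],0,0]
    - [[0,-1,0],0,0]
    - [[0,-1,0],0,0]
    - [[0,-1,0],0,0]
    - [[0,-1,0],0,0]
    - [[0,-1,0],0,0]
    - [[0,-1,0],0,0]
    - [[0,-1,0],0,0]
    - [[0,-0.8,0],0,0]
    - [[0,0,0],0,0]

```text
t: 1.87
ee_pos: [126.2, -273.5, 222.2]
orientation: [-3.067, -0.673, 0.001]
ft_force: [0.1, 0.5, 0.3]
width: 87.8
grasp_force: 0.0
```

```bash
cat >> h.py <<'E'
def st():
    o=ctrl.get_obs();M=R.from_rotvec(o["orientation"]).as_matrix()
    y=M[:,1];print("t%.2f pos %s yang %.1f r%.0f az%.1f w%.1f g%.1f f%s tilt%.3f q6 %.2f"%(o["t"],o["ee_pos"].round(1),np.degrees(np.arctan2(y[1],y[0])),np.hypot(*o["ee_pos"][:2]),np.degrees(np.arctan2(o["ee_pos"][1],o["ee_pos"][0])),o["width"],o["grasp_force"],o["ft_force"].round(1),M[2,2],o["qpos"][5]));return o,M
def plan(x,y,z,ang):
    """tool shift (units) in current axes, then turn (units) to put the closing axis at ang deg; also shift in axes after the turn"""
    o,M=st();d=(np.array([x,y,z])-o["ee_pos"])/25
    a=np.degrees(np.arctan2(M[1,1],M[0,1]));dt=(ang-a+90)%180-90
    M2=R.from_euler("z",dt,degrees=True).as_matrix()@M
    print("shift now",(M.T@d).round(2),"| turn",round(-dt/5,2),"| shift after turn",(M2.T@d).round(2))
E
python3 -c "
from h import *
st()"
```

```text
t1.87 pos [ 126.2 -273.5  222.2] yang -65.3 r301 az-65.2 w87.8 g0.0 f[0.1 0.5 0.3] tilt-1.000 q6 -0.04
```

>>> move_arm:
  steps:
    - [[1,0,0],-1,0]
    - [[1,0,0],-1,0]
    - [[1,0,0],-1,0]
    - [[1,0,0],-1,0]
    - [[1,0,0],-1,0]
    - [[1,0,0],-1,0]
    - [[1,0,0],-1,0]
    - [[1,0,0],-1,0]
    - [[1,0,0],-1,0]
    - [[1,0,0],-1,0]
    - [[1,0,0],-1,0]
    - [[1,0,0],-1,0]
    - [[1,0,0],-1,0]
    - [[1,0,0],-1,0]
    - [[1,0,0],-1,0]
    - [[1,0,0],-1,0]
    - [[1,0,0],-1,0]
    - [[1,0,0],-1,0]
    - [[1,0,0],-1,0]
    - [[1,0,0],-1,0]

```text
t: 3.53
ee_pos: [262.5, 143.0, 223.2]
orientation: [1.451, 2.785, 0.002]
ft_force: [1.1, 0.6, 0.0]
width: 87.7
grasp_force: 0.0
```

```bash
python3 -c "
from h import *
plan(508.5,468.5,160,42.1)
t=look('top')
for p,z in(((275,172),150),((262,160),150),((400,85),490),((245,135),20),((275,195),20)): 
  w=ray(t,p,z);print(p,w,'stand',(w-[569.5,431.9])@np.array([[.742,-.67],[.67,.742]]))"
```

```text
t3.53 pos [262.5 143.  223.2] yang 35.0 r299 az28.6 w87.7 g0.0 f[1.1 0.6 0. ] tilt-1.000 q6 -0.15
shift now [ 5.03 15.52  2.56] | turn -1.42 | shift after turn [ 3.06 16.03  2.56]
(275, 172) [575.45109902 213.3431262 ] stand [-142.01738997 -166.15643671]
(262, 160) [603.66640134 244.64142836] stand [-100.1117732  -161.83734905]
(400, 85) [659.3623091   14.89809016] stand [-212.71344623 -369.6231642 ]
(245, 135) [697.54169237 296.49089672] stand [   4.28283654 -186.26148852]
(275, 195) [536.5357564  212.94730584] stand [-171.15777383 -140.37685586]
```

>>> move_arm:
  steps:
    - [[0,0,0],-1,0]
    - [[0,0,0],-0.42,0]
    - [[0.2,1,0],0,0]
    - [[0.2,1,0],0,0]
    - [[0.2,1,0],0,0]
    - [[0.2,1,0],0,0]
    - [[0.2,1,0],0,0]
    - [[0.2,1,0],0,0]
    - [[0.2,1,0],0,0]
    - [[0.2,1,0],0,0]
    - [[0.2,1,0.2],0,0]
    - [[0.2,1,0.4],0,0]
    - [[0.2,1,0.4],0,0]
    - [[0.2,1,0.4],0,0]
    - [[0.2,1,0.4],0,0]
    - [[0.2,1,0.4],0,0]
    - [[0.2,1,0.4],0,0]
    - [[0.05,1,0],0,0]
    - [[0,0,0],0,0]

```text
t: 5.17
ee_pos: [511.9, 468.2, 156.5]
orientation: [1.281, 2.867, 0.004]
ft_force: [-0.3, -1.8, 0.9]
width: 87.9
grasp_force: 0.0
```

```bash
python3 -c "
from h import *
plan(508.5,468.5,42,42.1)
look('scene','pics/s1.png');look('top','pics/t1.png')"
```

```text
t5.17 pos [511.9 468.2 156.5] yang 41.9 r694 az42.4 w87.9 g0.0 f[-0.3 -1.8  0.9] tilt-1.000 q6 -0.01
shift now [ 0.1  -0.11  4.58] | turn -0.05 | shift after turn [ 0.1  -0.11  4.58]
```

View pics/s1.png

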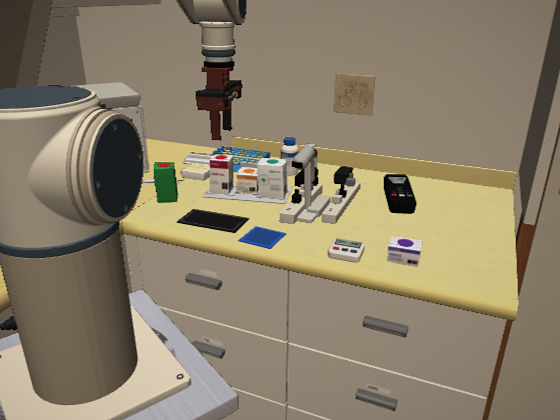

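The gripper hangs right above the red carton (fingers at px 218,130). I'll descend and close.

>>> move_arm:
  steps:
    - [[0.1,-0.1,0.6],0,0]
    - [[0,0,0.6],0,0]
    - [[0,0,0.6],0,0]
    - [[0,0,0.6],0,0]
    - [[0,0,0.6],0,0]
    - [[0,0,0.6],0,0]
    - [[0,0,0.5],0,0]
    - [[0,0,0.45],0,0]
    - [[0,0,0],0,0]
    - [[0,0,0],0,0.2]
    - [[0,0,0],0,0.3]
    - [[0,0,0],0,0.4]
    - [[0,0,0],0,0.6]
    - [[0,0,0],0,0.8]
    - [[0,0,0],0,1]
    - [[0,0,0],0,1]
    - [[0,0,0],0,1]
    - [[0,0,0],0,1]

```text
t: 6.77
ee_pos: [505.6, 465.3, 44.6]
orientation: [1.282, 2.868, 0.002]
ft_force: [0.6, -0.6, 5.2]
width: 51.4
grasp_force: 30.0
```

```bash
python3 -c "
from h import *
st()"
```

```text
t6.77 pos [505.6 465.3  44.6] yang 41.8 r687 az42.6 w51.4 g30.0 f[ 0.6 -0.6  5.2] tilt-1.000 q6 -0.00
```

>>> move_arm:
  steps:
    - [[0,0,-0.4],0,1]
    - [[0,0,-0.8],0,1]
    - [[0,0,-0.8],0,1]
    - [[0,0,-0.8],0,1]
    - [[0,0,-0.8],0,1]
    - [[0,0,-0.8],0,1]
    - [[0,0,-0.5],0,1]
    - [[0,0,0],0,1]

```text
t: 7.43
ee_pos: [506.4, 466.0, 169.8]
orientation: [1.281, 2.866, 0.007]
ft_force: [0.3, 0.7, 0.3]
width: 51.2
grasp_force: 30.0
```

```bash
python3 -c "
from h import *
plan(378.5,360.2,60,32.4)"
```

```text
t7.43 pos [506.4 466.  169.8] yang 41.8 r688 az42.6 w51.2 g30.0 f[0.3 0.7 0.3] tilt-1.000 q6 -0.00
shift now [ 0.26 -6.65  4.36] | turn 1.89 | shift after turn [-0.83 -6.61  4.36]
```

>>> move_arm:
  steps:
    - [[0,-0.5,0],0.5,1]
    - [[0,-0.8,0],0.5,1]
    - [[0.1,-0.8,0],0.5,1]
    - [[0,-0.8,0],0.39,1]
    - [[0,-0.8,0.4],0,1]
    - [[0,-0.8,0.6],0,1]
    - [[-0.2,-0.8,0.6],0,1]
    - [[-0.2,-0.8,0.8],0,1]
    - [[-0.2,-0.5,0.8],0,1]
    - [[0,0,0.6],0,1]
    - [[0,0,0.3],0,1]
    - [[0,0,0],0,1]
    - [[0,0,0],0,1]

```text
t: 8.52
ee_pos: [376.5, 360.6, 63.6]
orientation: [-1.514, -2.753, 0.001]
ft_force: [0.1, 0.2, 0.4]
width: 50.8
grasp_force: 30.0
```

```bash
python3 -c "
from h import *
plan(378.5,360.2,43.5,32.4)"
```

```text
t8.52 pos [376.5 360.6  63.6] yang 32.4 r521 az43.8 w50.8 g30.0 f[0.1 0.2 0.4] tilt-1.000 q6 0.18
shift now [-0.06  0.06  0.8 ] | turn -0.0 | shift after turn [-0.06  0.06  0.8 ]
```

>>> move_arm:
  steps:
    - [[0,0.06,0.3],0,1]
    - [[0,0,0.3],0,1]
    - [[0,0,0.15],0,1]
    - [[0,0,0.05],0,1]
    - [[0,0,0],0,1]
    - [[0,0,0],0,1]

```text
t: 9.02
ee_pos: [377.6, 361.3, 44.0]
orientation: [1.514, 2.753, 0.0]
ft_force: [0.0, -0.2, -0.5]
width: 51.5
grasp_force: 30.0
```

>>> move_arm:
  steps:
    - [[0,0,0.08],0,1]
    - [[0,0,0],0,1]
    - [[0,0,0],0,0.3]
    - [[0,0,0],0,0.1]
    - [[0,0,0],0,0]
    - [[0,0,0],0,0]
    - [[0,0,0],0,0]
    - [[0,0,-0.4],0,0]
    - [[0,0,-0.8],0,0]
    - [[0,0,-0.8],0,0]
    - [[0,0,-1],0,0]
    - [[0,0,-1],0,0]
    - [[0,0,-1],0,0]
    - [[0,0,0],0,0]

```text
t: 10.18
ee_pos: [379.7, 363.2, 172.1]
orientation: [1.512, 2.751, 0.012]
ft_force: [1.7, 0.5, 0.2]
width: 87.9
grasp_force: 0.0
```

```bash
python3 -c "
from h import *
plan(598.7,366.5,160,42.1)
s=look('scene','pics/s2.png')"
```

```text
t10.18 pos [379.7 363.2 172.1] yang 32.4 r525 az43.7 w87.9 g0.0 f[1.7 0.5 0.2] tilt-1.000 q6 0.18
shift now [-4.58  7.46  0.54] | turn -1.94 | shift after turn [-5.78  6.58  0.53]
```

View pics/s2.png

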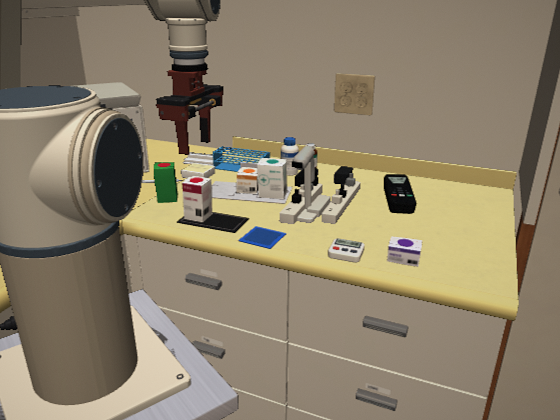

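The red carton stands on the left of the mat (px 197,200). Next is the lancet.

>>> move_arm:
  steps:
    - [[0,0,0],-1,0]
    - [[0,0,0],-0.94,0]
    - [[-0.6,0.7,0],0,0]
    - [[-0.6,0.7,0],0,0]
    - [[-0.6,0.7,0],0,0]
    - [[-0.6,0.7,0],0,0]
    - [[-0.6,0.7,0],0,0]
    - [[-0.6,0.7,0],0,0]
    - [[-0.6,0.7,0],0,0]
    - [[-0.6,0.7,0],0,0]
    - [[-0.6,0.7,0.2],0,0]
    - [[-0.4,0.3,0.3],0,0]
    - [[0,0,0],0,0]
    - [[0,0,0],0,0]

```text
t: 11.4
ee_pos: [596.1, 363.3, 152.5]
orientation: [-1.276, -2.868, 0.005]
ft_force: [-0.5, 0.6, 0.8]
width: 88.0
grasp_force: 0.0
```

```bash
python3 -c "
from h import *
plan(598.5,366.5,42,42.1)"
```

```text
t11.40 pos [596.1 363.3 152.5] yang 42.0 r698 az31.4 w88.0 g0.0 f[-0.5  0.6  0.8] tilt-1.000 q6 -0.20
shift now [0.03 0.17 4.42] | turn -0.01 | shift after turn [0.03 0.17 4.42]
```

>>> move_arm:
  steps:
    - [[0,0.1,0.6],0,0]
    - [[0,0,0.6],0,0]
    - [[0,0,0.6],0,0]
    - [[0,0,0.6],0,0]
    - [[0,0,0.6],0,0]
    - [[0,0,0.6],0,0]
    - [[0,0,0.5],0,0]
    - [[0,0,0.25],0,0]
    - [[0,0,0],0,0]
    - [[0,0,0],0,0.2]
    - [[0,0,0],0,0.3]
    - [[0,0,0],0,0.4]
    - [[0,0,0],0,0.6]
    - [[0,0,0],0,0.8]
    - [[0,0,0],0,1]
    - [[0,0,0],0,1]
    - [[0,0,0],0,1]

```text
t: 12.82
ee_pos: [599.4, 366.1, 46.3]
orientation: [1.275, 2.871, 0.001]
ft_force: [-0.6, -0.5, 5.8]
width: 54.8
grasp_force: 30.0
```

```bash
python3 -c "
from h import *
st()"
```

```text
t12.82 pos [599.4 366.1  46.3] yang 42.1 r702 az31.4 w54.8 g30.0 f[-0.6 -0.5  5.8] tilt-1.000 q6 -0.20
```

>>> move_arm:
  steps:
    - [[0,0,-0.4],0,1]
    - [[0,0,-0.8],0,1]
    - [[0,0,-0.8],0,1]
    - [[0,0,-0.8],0,1]
    - [[0,0,-0.8],0,1]
    - [[0,0,-0.8],0,1]
    - [[0,0,-0.5],0,1]
    - [[0,0,0],0,1]

```text
t: 13.48
ee_pos: [600.6, 366.9, 171.8]
orientation: [1.274, 2.868, 0.007]
ft_force: [0.0, -0.1, -0.5]
width: 54.8
grasp_force: 30.0
```

```bash
python3 -c "
from h import *
plan(418.1,297.7,64,32.4)"
```

```text
t13.48 pos [600.6 366.9 171.8] yang 42.1 r704 az31.4 w54.8 g30.0 f[ 0.  -0.1 -0.5] tilt-1.000 q6 -0.20
shift now [ 2.84 -7.3   4.27] | turn 1.94 | shift after turn [ 1.58 -7.67  4.27]
```

>>> move_arm:
  steps:
    - [[0,0,0],0.5,1]
    - [[0,0,0],0.8,1]
    - [[0,0,0],0.64,1]
    - [[0.1,-0.5,0],0,1]
    - [[0.2,-0.8,0],0,1]
    - [[0.2,-0.8,0],0,1]
    - [[0.2,-0.8,0],0,1]
    - [[0.2,-0.8,0],0,1]
    - [[0.2,-0.8,0],0,1]
    - [[0.2,-0.8,0],0,1]
    - [[0.2,-0.8,0.2],0,1]
    - [[0.08,-0.8,0.4],0,1]
    - [[0,-0.5,0.8],0,1]
    - [[0,-0.27,0.8],0,1]
    - [[0,0,0.8],0,1]
    - [[0,0,0.8],0,1]
    - [[0,0,0.4],0,1]
    - [[0,0,0],0,1]
    - [[0,0,0],0,1]

```text
t: 15.07
ee_pos: [415.6, 296.3, 62.6]
orientation: [-1.513, -2.752, 0.002]
ft_force: [0.2, -0.2, -0.2]
width: 54.6
grasp_force: 30.0
```

```bash
python3 -c "
from h import *
plan(418.1,297.7,44.5,32.4)"
```

```text
t15.07 pos [415.6 296.3  62.6] yang 32.4 r510 az35.5 w54.6 g30.0 f[ 0.2 -0.2 -0.2] tilt-1.000 q6 0.03
shift now [-0.01  0.11  0.73] | turn -0.0 | shift after turn [-0.01  0.11  0.73]
```

>>> move_arm:
  steps:
    - [[0,0.1,0.3],0,1]
    - [[0,0,0.3],0,1]
    - [[0,0,0.12],0,1]
    - [[0,0,0],0,1]
    - [[0,0,0],0,1]

```text
t: 15.48
ee_pos: [418.1, 297.9, 45.1]
orientation: [-1.514, -2.753, 0.0]
ft_force: [0.2, 0.7, -0.6]
width: 54.8
grasp_force: 30.0
```

>>> move_arm:
  steps:
    - [[0,0,0.06],0,1]
    - [[0,0,0],0,1]
    - [[0,0,0],0,0.3]
    - [[0,0,0],0,0.1]
    - [[0,0,0],0,0]
    - [[0,0,0],0,0]
    - [[0,0,0],0,0]
    - [[0,0,-0.4],0,0]
    - [[0,0,-0.8],0,0]
    - [[0,0,-0.8],0,0]
    - [[0,0,-1],0,0]
    - [[0,0,-1],0,0]
    - [[0,0,-1],0,0]
    - [[0,0,0],0,0]

```text
t: 16.65
ee_pos: [420.5, 299.5, 173.8]
orientation: [1.512, 2.75, 0.011]
ft_force: [1.3, 0.6, -0.2]
width: 87.8
grasp_force: 0.0
```

```bash
python3 -c "
from h import *
plan(569,431,130,-48)
s=look('scene','pics/s3.png');t=look('top')
for n,c,b,z in(('r',red,(185,172,215,190),95),('l',teal,(215,165,255,200),93),('o',org,(232,166,262,178),57)):
  uv,a,_=biggest(mask(s,c,b));print(n,uv,a,ray(s,uv,z))
print(cams.boxes_of('top','swab_box')[:1])
try:
  uv,a,_=biggest(mask(t,org,(170,158,210,200)));print('top',uv,a,ray(t,uv,57))
except Exception as e:print(e)
"
```

```text
t16.65 pos [420.5 299.5 173.8] yang 32.4 r516 az35.5 w87.8 g0.0 f[ 1.3  0.6 -0.2] tilt-1.000 q6 0.03
shift now [1.26 7.82 1.82] | turn 16.08 | shift after turn [7.93 0.05 1.75]
r [192.31428571 187.01428571] 70 [347.96498672 325.64498025]
l [225.63636364 184.90909091] 55 [416.41852945 297.29992173]
o [245.57894737 176.5       ] 38 [535.92221635 396.79362933]
[{'rect': [191.6, 181.1, 31.6, 34.5], 'p': 0.55}]
top [189.96551724 178.63218391] 87 [570.67615612 432.7098966 ]
```

View pics/s3.png

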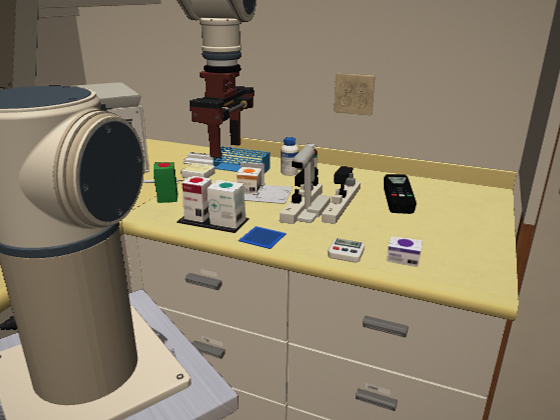

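Both tall cartons stand on the mat (px 197,200 and 227,205) and swab is unmoved at (248,180). I'll turn the hand and go over swab.

>>> move_arm:
  steps:
    - [[0,0,0],1,0]
    - [[0,0,0],1,0]
    - [[0,0,0],1,0]
    - [[0,0,0],1,0]
    - [[0,0,0],1,0]
    - [[0,0,0],1,0]
    - [[0,0,0],1,0]
    - [[0,0,0],1,0]
    - [[0,0,0],1,0]
    - [[0,0,0],1,0]
    - [[0,0,0],1,0]
    - [[0,0,0],1,0]
    - [[0,0,0],1,0]
    - [[0,0,0],1,0]
    - [[0,0,0],1,0]
    - [[0,0,0],1,0]
    - [[0,0,0],0.08,0]
    - [[0,0,0],0,0]

```text
t: 18.3
ee_pos: [417.4, 297.5, 167.6]
orientation: [2.931, 1.128, -0.004]
ft_force: [-0.3, 0.4, -0.3]
width: 87.8
grasp_force: 0.0
```

>>> move_arm:
  steps:
    - [[0.5,0,0],0,0]
    - [[0.8,0,0],0,0]
    - [[0.8,0,0],0,0]
    - [[0.8,0,0],0,0]
    - [[0.8,0,0],0,0]
    - [[0.8,0,0.2],0,0]
    - [[0.8,0,0.3],0,0]
    - [[0.8,0,0.3],0,0]
    - [[0.8,0,0.3],0,0]
    - [[0.6,0,0.3],0,0]
    - [[0.4,0,0.3],0,0]
    - [[0,0,0],0,0]
    - [[0,0,0],0,0]

```text
t: 19.38
ee_pos: [564.1, 429.5, 124.9]
orientation: [2.932, 1.127, -0.004]
ft_force: [-0.4, -0.7, 0.4]
width: 87.7
grasp_force: 0.0
```

```bash
python3 -c "
from h import *
plan(569.5,431.5,18,-48)"
```

```text
t19.38 pos [564.1 429.5 124.9] yang -47.9 r709 az37.3 w87.7 g0.0 f[-0.4 -0.7  0.4] tilt-1.000 q6 1.47
shift now [0.23 0.08 4.27] | turn 0.01 | shift after turn [0.23 0.08 4.27]
```

>>> move_arm:
  steps:
    - [[0.2,0.1,0.5],0,0]
    - [[0,0,0.6],0,0]
    - [[0,0,0.6],0,0]
    - [[0,0,0.6],0,0]
    - [[0,0,0.6],0,0]
    - [[0,0,0.6],0,0]
    - [[0,0,0.5],0,0]
    - [[0,0,0.25],0,0]
    - [[0,0,0],0,0]
    - [[0,0,0],0,0.2]
    - [[0,0,0],0,0.3]
    - [[0,0,0],0,0.4]
    - [[0,0,0],0,0.6]
    - [[0,0,0],0,0.8]
    - [[0,0,0],0,1]
    - [[0,0,0],0,1]
    - [[0,0,0],0,1]

```text
t: 20.8
ee_pos: [570.7, 431.8, 20.7]
orientation: [-2.933, -1.126, -0.002]
ft_force: [-1.0, -0.6, 6.7]
width: 57.4
grasp_force: 30.0
```

```bash
python3 -c "
from h import *
st()"
```

```text
t20.80 pos [570.7 431.8  20.7] yang -48.0 r716 az37.1 w57.4 g30.0 f[-1.  -0.6  6.7] tilt-1.000 q6 1.47
```

>>> move_arm:
  steps:
    - [[0,0,-0.4],0,1]
    - [[0,0,-0.8],0,1]
    - [[0,0,-0.8],0,1]
    - [[0,0,-0.8],0,1]
    - [[0,0,-0.8],0,1]
    - [[0,0,-0.8],0,1]
    - [[0,0,-0.8],0,1]
    - [[-0.5,0,0],0,1]
    - [[-0.8,0,0],0,1]
    - [[-0.8,0,0],0,1]
    - [[-0.8,0,0],0,1]
    - [[-0.8,0,0],0,1]
    - [[-0.8,0,0],0,1]
    - [[-0.8,0,0],0,1]
    - [[-0.8,0,0],0,1]
    - [[-0.8,0,0],0,1]
    - [[-0.4,0,0],0,1]
    - [[0,0,0],0,1]

```text
t: 22.3
ee_pos: [433.1, 308.1, 150.1]
orientation: [2.933, 1.125, -0.002]
ft_force: [0.0, -1.1, -0.4]
width: 57.2
grasp_force: 30.0
```

>>> move_arm:
  steps:
    - [[0,0,0],-0.5,1]
    - [[0,0,0],-1,1]
    - [[0,0,0],-1,1]
    - [[0,0,0],-1,1]
    - [[0,0,0],-1,1]
    - [[0,0,0],-1,1]
    - [[0,0,0],-1,1]
    - [[0,0,0],-1,1]
    - [[0,0,0],-1,1]
    - [[0,0,0],-1,1]
    - [[0,0,0],-1,1]
    - [[0,0,0],-1,1]
    - [[0,0,0],-1,1]
    - [[0,0,0],-1,1]
    - [[0,0,0],-0.9,1]
    - [[0,0,0],-0.4,1]
    - [[0,0,0],0,1]

```text
t: 23.72
ee_pos: [435.8, 310.3, 150.2]
orientation: [1.663, 2.665, 0.002]
ft_force: [0.7, -0.1, -0.2]
width: 57.4
grasp_force: 30.0
```

```bash
python3 -c "
from h import *
t=look('top');uv,a,m=biggest(mask(t,blue,(255,205,310,255)));print(a,rect(t,m,3));
s=look('scene');uv,a,m=biggest(mask(s,blue,(230,222,295,252)));print(a,rect(s,m,3))
M=cv2.moments(m);print(ray(s,uv,3))
plan(441.5,190.0,50,26.1)"
```

```text
797 ((441.59808349609375, 190.61648559570312), (75.27851867675781, 76.08848571777344), 26.065902709960938)
588 ((436.10784912109375, 184.818603515625), (77.53634643554688, 77.16458129882812), 26.19907569885254)
[434.93674644 183.2349811 ]
t23.82 pos [435.4 310.  150.1] yang 25.9 r535 az35.5 w57.6 g30.0 f[-1.6 -1.   0.5] tilt-1.000 q6 0.14
shift now [-4.43 -1.88  4.  ] | turn -0.04 | shift after turn [-4.42 -1.9   4.  ]
```

>>> move_arm:
  steps:
    - [[-0.4,-0.2,0],0,1]
    - [[-0.7,-0.3,0],0,1]
    - [[-0.7,-0.3,0],0,1]
    - [[-0.7,-0.3,0],0,1]
    - [[-0.7,-0.3,0],0,1]
    - [[-0.7,-0.3,0],0,1]
    - [[-0.46,-0.3,0],0,1]
    - [[-0.1,0,0.4],0,1]
    - [[0,0,0.7],0,1]
    - [[0,0,0.7],0,1]
    - [[0,0,0.7],0,1]
    - [[0,0,0.7],0,1]
    - [[0,0,0.4],0,1]
    - [[0,0,0.3],0,1]
    - [[0,0,0],0,1]
    - [[0,0,0],0,1]

```text
t: 25.15
ee_pos: [438.6, 187.5, 52.3]
orientation: [-1.665, -2.664, 0.0]
ft_force: [-0.4, 0.4, -0.5]
width: 57.8
grasp_force: 30.0
```

```bash
python3 -c "
from h import *
plan(439.5,188,19,26.1)
s=look('scene','pics/s4.png');t=look('top')
for n,c,b,z in(('r',red,(195,235,225,275),95),('l',teal,(220,215,260,270),93)):
  try:
    uv,a,_=biggest(mask(t,c,b));print(n,uv,a,ray(t,uv,z))
  except Exception as e:print(n,e)
i=np.hstack([s['image'][140:280,150:330],t['image'][180:320,180:360]])
cv2.imwrite('pics/c4.png',cv2.resize(i,None,fx=2.2,fy=2.2)[:,:,::-1])
"
```

```text
t25.15 pos [438.6 187.5  52.3] yang 26.0 r477 az23.1 w57.8 g30.0 f[-0.4  0.4 -0.5] tilt-1.000 q6 -0.07
shift now [0.   0.04 1.33] | turn -0.02 | shift after turn [0.   0.04 1.33]
r [212.35779817 253.85321101] 109 [379.5969835  363.46446478]
l [238.47058824 237.75630252] 119 [420.1050525  300.67388683]
```

View pics/c4.png

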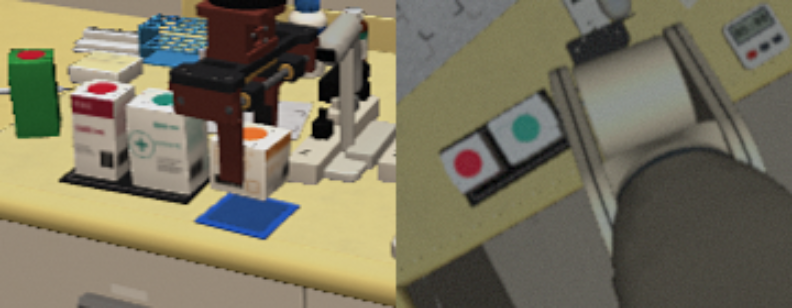

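The crop shows swab held above the pad and the two tall cartons on the mat. The top camera reads about 2 mm high compared with the arm, so the pad is at (439.6, 188.1). I'll lower it there.

>>> move_arm:
  steps:
    - [[0,0.04,0.4],0,1]
    - [[0,0,0.4],0,1]
    - [[0,0,0.3],0,1]
    - [[0,0,0.15],0,1]
    - [[0,0,0.05],0,1]
    - [[0,0,0],0,1]
    - [[0,0,0],0,1]

```text
t: 25.83
ee_pos: [439.5, 187.7, 19.8]
orientation: [-1.665, -2.664, 0.0]
ft_force: [0.2, 0.3, -0.2]
width: 57.3
grasp_force: 30.0
```

>>> move_arm:
  steps:
    - [[0,0,0.05],0,1]
    - [[0,0,0],0,1]
    - [[0,0,0],0,0.3]
    - [[0,0,0],0,0.1]
    - [[0,0,0],0,0]
    - [[0,0,0],0,0]
    - [[0,0,0],0,0]
    - [[0,0,-0.4],0,0]
    - [[0,0,-0.8],0,0]
    - [[0,0,-0.8],0,0]
    - [[0,0,-1],0,0]
    - [[0,0,-1],0,0]
    - [[0,0,-1],0,0]
    - [[0,0,-1],0,0]
    - [[0,0,0],0,0]

```text
t: 27.08
ee_pos: [442.0, 188.7, 173.6]
orientation: [1.662, 2.66, 0.01]
ft_force: [-0.0, -0.0, -0.0]
width: 88.0
grasp_force: 0.0
```

```bash
python3 -c "
from h import *
plan(418.1,297.7,160,32.4)
s=look('scene','pics/s5.png')
uv,a,m=biggest(mask(s,org,(230,200,300,250)));print(uv,a,ray(s,uv,55))
"
```

```text
t27.08 pos [442.  188.7 173.6] yang 26.0 r481 az23.1 w88.0 g0.0 f[-0. -0. -0.] tilt-1.000 q6 -0.07
shift now [4.34 1.05 0.55] | turn -1.28 | shift after turn [4.19 1.52 0.56]
[263.72307692 214.66153846] 65 [439.93430829 184.08307857]
```

View pics/s5.png

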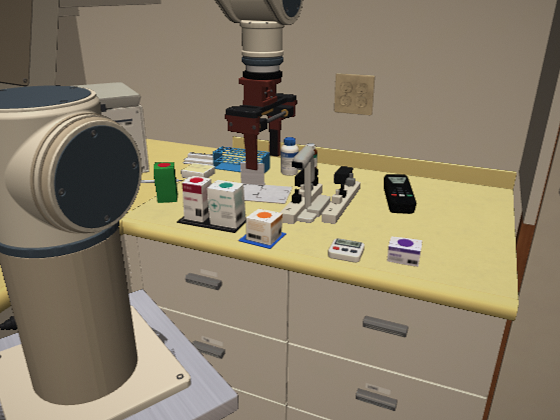

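Swab stands on the pad (px 263,228). Now I'll fetch the lancet back.

>>> move_arm:
  steps:
    - [[0,0,0],-0.7,0]
    - [[0,0,0],-0.58,0]
    - [[0.5,0.2,0],0,0]
    - [[0.8,0.3,0],0,0]
    - [[0.8,0.3,0],0,0]
    - [[0.8,0.3,0],0,0]
    - [[0.8,0.3,0.2],0,0]
    - [[0.5,0.1,0.3],0,0]
    - [[0,0,0],0,0]
    - [[0,0,0],0,0]

```text
t: 27.97
ee_pos: [413.7, 296.0, 155.0]
orientation: [-1.511, -2.753, 0.004]
ft_force: [0.4, -0.2, 0.5]
width: 87.2
grasp_force: 0.0
```

```bash
python3 -c "
from h import *
plan(418.1,297.9,44.5,32.4)"
```

```text
t27.97 pos [413.7 296.  155. ] yang 32.5 r509 az35.6 w87.2 g0.0 f[ 0.4 -0.2  0.5] tilt-1.000 q6 0.03
shift now [-0.03  0.2   4.42] | turn 0.02 | shift after turn [-0.03  0.2   4.42]
```

>>> move_arm:
  steps:
    - [[0,0.15,0.6],0,0]
    - [[0,0,0.6],0,0]
    - [[0,0,0.6],0,0]
    - [[0,0,0.6],0,0]
    - [[0,0,0.6],0,0]
    - [[0,0,0.6],0,0]
    - [[0,0,0.5],0,0]
    - [[0,0,0.3],0,0]
    - [[0,0,0],0,0]
    - [[0,0,0],0,0.2]
    - [[0,0,0],0,0.3]
    - [[0,0,0],0,0.4]
    - [[0,0,0],0,0.6]
    - [[0,0,0],0,0.8]
    - [[0,0,0],0,1]
    - [[0,0,0],0,1]
    - [[0,0,0],0,1]

```text
t: 29.38
ee_pos: [418.3, 298.7, 46.7]
orientation: [1.513, 2.753, 0.001]
ft_force: [0.3, -0.3, 5.7]
width: 54.6
grasp_force: 30.0
```

```bash
python3 -c "
from h import *
st()"
```

```text
t29.38 pos [418.3 298.7  46.7] yang 32.4 r514 az35.5 w54.6 g30.0 f[ 0.3 -0.3  5.7] tilt-1.000 q6 0.03
```

>>> move_arm:
  steps:
    - [[0,0,-0.4],0,1]
    - [[0,0,-0.8],0,1]
    - [[0,0,-0.8],0,1]
    - [[0,0,-0.8],0,1]
    - [[0,0,-0.8],0,1]
    - [[0,0,-0.8],0,1]
    - [[0,0,-0.5],0,1]
    - [[0,0,0],0,1]

```text
t: 30.05
ee_pos: [419.4, 299.5, 171.7]
orientation: [1.513, 2.751, 0.007]
ft_force: [0.9, -0.4, -1.0]
width: 54.5
grasp_force: 30.0
```

```bash
python3 -c "
from h import *
plan(599.2,366.3,70,42.1)"
```

```text
t30.05 pos [419.4 299.5 171.7] yang 32.4 r515 az35.5 w54.5 g30.0 f[ 0.9 -0.4 -1. ] tilt-1.000 q6 0.03
shift now [-1.6   7.49  4.11] | turn -1.94 | shift after turn [-2.84  7.11  4.11]
```

>>> move_arm:
  steps:
    - [[0,0,0],-0.5,1]
    - [[0,0,0],-0.8,1]
    - [[0,0,0],-0.64,1]
    - [[-0.2,0.5,0],0,1]
    - [[-0.3,0.8,0],0,1]
    - [[-0.3,0.8,0],0,1]
    - [[-0.3,0.8,0],0,1]
    - [[-0.3,0.8,0],0,1]
    - [[-0.3,0.8,0],0,1]
    - [[-0.3,0.8,0],0,1]
    - [[-0.3,0.8,0],0,1]
    - [[-0.3,0.8,0.2],0,1]
    - [[-0.2,0.2,0.6],0,1]
    - [[-0.04,0,0.8],0,1]
    - [[0,0,0.8],0,1]
    - [[0,0,0.8],0,1]
    - [[0,0,0.6],0,1]
    - [[0,0,0.2],0,1]
    - [[0,0,0],0,1]
    - [[0,0,0],0,1]

```text
t: 31.72
ee_pos: [597.5, 364.9, 68.8]
orientation: [-1.275, -2.871, -0.0]
ft_force: [0.2, 0.2, -0.9]
width: 55.1
grasp_force: 30.0
```

```bash
python3 -c "
from h import *
plan(599.2,366.3,48.5,42.1)"
```

```text
t31.72 pos [597.5 364.9  68.8] yang 42.1 r700 az31.4 w55.1 g30.0 f[ 0.2  0.2 -0.9] tilt-1.000 q6 -0.20
shift now [-0.    0.09  0.81] | turn -0.0 | shift after turn [-0.    0.09  0.81]
```

>>> move_arm:
  steps:
    - [[0,0.06,0.3],0,1]
    - [[0,0,0.25],0,1]
    - [[0,0,0.15],0,1]
    - [[0,0,0.08],0,1]
    - [[0,0,0],0,1]
    - [[0,0,0],0,1]

```text
t: 32.22
ee_pos: [598.5, 365.8, 49.2]
orientation: [1.276, 2.871, 0.0]
ft_force: [-0.1, 0.1, -1.0]
width: 54.7
grasp_force: 30.0
```

>>> move_arm:
  steps:
    - [[0,0,0.08],0,1]
    - [[0,0,0],0,1]
    - [[0,0,0],0,1]

```text
t: 32.47
ee_pos: [598.8, 365.9, 48.7]
orientation: [1.275, 2.871, 0.001]
ft_force: [-2.7, -1.7, 7.9]
width: 54.4
grasp_force: 30.0
```

Contact (7.9 N). I'll release and retreat.

>>> move_arm:
  steps:
    - [[0,0,0],0,0.3]
    - [[0,0,0],0,0.1]
    - [[0,0,0],0,0]
    - [[0,0,0],0,0]
    - [[0,0,0],0,0]
    - [[0,0,-0.4],0,0]
    - [[0,0,-0.8],0,0]
    - [[0,0,-0.8],0,0]
    - [[0,0,-1],0,0]
    - [[0,0,-1],0,0]
    - [[0,0,-1],0,0]
    - [[0,0,0],0,0]

```text
t: 33.47
ee_pos: [601.3, 367.5, 178.9]
orientation: [1.273, 2.866, 0.012]
ft_force: [1.6, 0.3, 0.5]
width: 88.1
grasp_force: 0.0
```

```bash
python3 -c "
from h import *
plan(378,361,160,32.4)"
```

```text
t33.47 pos [601.3 367.5 178.9] yang 42.1 r705 az31.4 w88.1 g0.0 f[1.6 0.3 0.5] tilt-1.000 q6 -0.20
shift now [ 5.8  -6.81  0.68] | turn 1.94 | shift after turn [ 4.57 -7.69  0.68]
```

>>> move_arm:
  steps:
    - [[0,0,0],1,0]
    - [[0,0,0],0.94,0]
    - [[0.3,-0.5,0],0,0]
    - [[0.5,-0.8,0],0,0]
    - [[0.5,-0.8,0],0,0]
    - [[0.5,-0.8,0],0,0]
    - [[0.5,-0.8,0],0,0]
    - [[0.5,-0.8,0],0,0]
    - [[0.5,-0.8,0],0,0]
    - [[0.5,-0.8,0],0,0]
    - [[0.5,-0.8,0.2],0,0]
    - [[0.3,-0.6,0.4],0,0]
    - [[0,0,0],0,0]
    - [[0,0,0],0,0]

```text
t: 34.63
ee_pos: [377.9, 362.3, 157.1]
orientation: [-1.512, -2.754, 0.001]
ft_force: [0.3, 0.8, 0.1]
width: 87.6
grasp_force: 0.0
```

```bash
python3 -c "
from h import *
plan(377.8,361.3,44,32.4)
t=look('top','pics/t6.png')
try:
  uv,a,_=biggest(mask(t,teal,(203,155,225,178)));print('teal',uv,a,ray(t,uv,95))
  uv,a,_=biggest(mask(t,org,(265,205,310,250)));print('org',uv,a,ray(t,uv,55))
except Exception as e:print(e)"
```

```text
t34.63 pos [377.9 362.3 157.1] yang 32.5 r524 az43.8 w87.6 g0.0 f[0.3 0.8 0.1] tilt-1.000 q6 0.18
shift now [-0.03 -0.02  4.52] | turn 0.01 | shift after turn [-0.03 -0.02  4.52]
teal [213.37606838 164.68376068] 117 [600.90604503 367.75349021]
org [285.11940299 229.95522388] 67 [442.85703765 185.35128202]
```

>>> move_arm:
  steps:
    - [[0,0,0.6],0,0]
    - [[0,0,0.6],0,0]
    - [[0,0,0.6],0,0]
    - [[0,0,0.6],0,0]
    - [[0,0,0.6],0,0]
    - [[0,0,0.6],0,0]
    - [[0,0,0.5],0,0]
    - [[0,0,0.4],0,0]
    - [[0,0,0],0,0]
    - [[0,0,0],0,0.2]
    - [[0,0,0],0,0.3]
    - [[0,0,0],0,0.4]
    - [[0,0,0],0,0.6]
    - [[0,0,0],0,0.8]
    - [[0,0,0],0,1]
    - [[0,0,0],0,1]
    - [[0,0,0],0,1]

```text
t: 36.1
ee_pos: [378.7, 362.6, 45.1]
orientation: [1.513, 2.753, 0.001]
ft_force: [-1.3, -0.7, 5.0]
width: 51.4
grasp_force: 30.0
```

```bash
python3 -c "
from h import *
st()"
```

```text
t36.10 pos [378.7 362.6  45.1] yang 32.4 r524 az43.8 w51.4 g30.0 f[-1.3 -0.7  5. ] tilt-1.000 q6 0.18
```

>>> move_arm:
  steps:
    - [[0,0,-0.4],0,1]
    - [[0,0,-0.8],0,1]
    - [[0,0,-0.8],0,1]
    - [[0,0,-0.8],0,1]
    - [[0,0,-0.8],0,1]
    - [[0,0,-0.8],0,1]
    - [[0,0,-0.5],0,1]
    - [[0,0,0],0,1]

```text
t: 36.77
ee_pos: [379.8, 363.7, 170.3]
orientation: [1.513, 2.751, 0.008]
ft_force: [0.7, 1.1, -0.9]
width: 51.6
grasp_force: 30.0
```

```bash
python3 -c "
from h import *
plan(506.5,466.3,68,41.9)"
```

```text
t36.77 pos [379.8 363.7 170.3] yang 32.4 r526 az43.8 w51.6 g30.0 f[ 0.7  1.1 -0.9] tilt-1.000 q6 0.18
shift now [0.75 6.46 4.13] | turn -1.9 | shift after turn [-0.33  6.49  4.12]
```

>>> move_arm:
  steps:
    - [[0,0,0],-0.5,1]
    - [[0,0,0],-0.8,1]
    - [[0,0,0],-0.6,1]
    - [[0,0.5,0],0,1]
    - [[0,0.8,0],0,1]
    - [[0,0.8,0],0,1]
    - [[0,0.8,0],0,1]
    - [[-0.1,0.8,0],0,1]
    - [[-0.1,0.8,0],0,1]
    - [[-0.1,0.8,0],0,1]
    - [[0,0.8,0.3],0,1]
    - [[0,0.4,0.6],0,1]
    - [[0,0,0.8],0,1]
    - [[0,0,0.8],0,1]
    - [[0,0,0.8],0,1]
    - [[0,0,0.6],0,1]
    - [[0,0,0.2],0,1]
    - [[0,0,0],0,1]
    - [[0,0,0],0,1]

```text
t: 38.35
ee_pos: [504.6, 465.5, 64.8]
orientation: [1.281, 2.869, 0.0]
ft_force: [0.4, -0.5, -0.5]
width: 51.4
grasp_force: 30.0
```

```bash
python3 -c "
from h import *
plan(506.5,466.3,47,41.9)"
```

```text
t38.35 pos [504.6 465.5  64.8] yang 41.9 r687 az42.7 w51.4 g30.0 f[ 0.4 -0.5 -0.5] tilt-1.000 q6 -0.00
shift now [-0.03  0.08  0.71] | turn -0.0 | shift after turn [-0.03  0.08  0.71]
```

>>> move_arm:
  steps:
    - [[0,0.08,0.3],0,1]
    - [[0,0,0.25],0,1]
    - [[0,0,0.12],0,1]
    - [[0,0,0.06],0,1]
    - [[0,0,0],0,1]
    - [[0,0,0],0,1]

```text
t: 38.85
ee_pos: [506.2, 466.8, 47.1]
orientation: [1.28, 2.869, 0.001]
ft_force: [-1.1, -1.4, 4.6]
width: 51.3
grasp_force: 30.0
```

Contact. I'll release, back off and check.

>>> move_arm:
  steps:
    - [[0,0,0],0,0.3]
    - [[0,0,0],0,0.1]
    - [[0,0,0],0,0]
    - [[0,0,0],0,0]
    - [[0,0,0],0,0]
    - [[0,0,-0.4],0,0]
    - [[0,0,-0.8],0,0]
    - [[0,0,-0.8],0,0]
    - [[0,0,-1],0,0]
    - [[0,0,-1],0,0]
    - [[0,0,-1],0,0]
    - [[0,0,0],0,0]

```text
t: 39.85
ee_pos: [508.4, 468.9, 178.0]
orientation: [1.279, 2.865, 0.013]
ft_force: [1.5, 0.4, 1.2]
width: 87.5
grasp_force: 0.0
```

>>> move_arm:
  steps:
    - [[0,-0.7,0],0,0]
    - [[0,-1,0],0,0]
    - [[0,-1,0],0,0]
    - [[0,-1,0],0,0]
    - [[0,-1,0],0,0]
    - [[0,-1,0],0,0]
    - [[0,-1,0],0,0]
    - [[0,-1,0],0,0]
    - [[0,-1,0],0,0]
    - [[0,-1,0],0,0]
    - [[0,-1,0],0,0]
    - [[0,-1,0],0,0]
    - [[0,0,0],0,0]
    - [[0,0,0],0,0]

```text
t: 41.02
ee_pos: [287.7, 270.9, 171.7]
orientation: [1.281, 2.869, 0.001]
ft_force: [0.1, 0.4, 0.3]
width: 88.0
grasp_force: 0.0
```

```bash
python3 -c "
from h import *
st()
t=look('top','pics/t7.png');s=look('scene','pics/s7.png')
for n,c,b,z in(('red',red,(158,188,186,215),97),('teal',teal,(203,155,225,178),95),('org',org,(265,205,310,250),55)):
  try: uv,a,_=biggest(mask(t,c,b));print(n,uv,a,ray(t,uv,z))
  except Exception as e:print(n,e)
i=np.hstack([s['image'][140:280,150:330],t['image'][140:280,140:320]])
cv2.imwrite('pics/c7.png',cv2.resize(i,None,fx=2.2,fy=2.2)[:,:,::-1])"
```

```text
t41.02 pos [287.7 270.9 171.7] yang 41.9 r395 az43.3 w88.0 g0.0 f[0.1 0.4 0.3] tilt-1.000 q6 -0.01
red [171.37142857 200.95238095] 105 [507.87626168 468.52725422]
teal [213.41525424 164.65254237] 118 [600.98667938 367.65810252]
org [285.22857143 229.68571429] 70 [443.54995978 185.08325942]
```

View pics/c7.png

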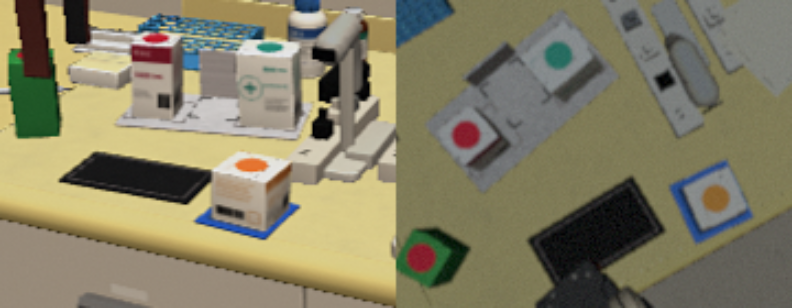

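Red and lancet are back within 1.5 mm. The crop shows everything upright and swab on the pad. I'll check swab's offset once more with a looser mask.

```bash
python3 -c "
from h import *
t=look('top');s=look('scene')
o2=lambda h,s,v:(h>4)&(h<20)&(s>90)&(v>90)
uv,a,_=biggest(mask(t,o2,(273,218,297,242)));print('top',uv,a,ray(t,uv,55))
uv,a,_=biggest(mask(s,o2,(250,205,280,220)));print('scene',uv,a,ray(s,uv,55))
w=lambda h,s,v:(s<60)&(v>110)
uv,a,m=biggest(mask(t,w,(265,210,305,250)));m=cv2.morphologyEx(m,cv2.MORPH_CLOSE,np.ones((15,15)));print(rect(t,m,55))"
```

```text
top [284.8245614  229.77192982] 114 [443.31166663 186.11158063]
scene [263.90666667 214.57333333] 75 [440.51164294 184.21351586]
((443.951171875, 184.58509826660156), (57.50112533569336, 61.462703704833984), 24.75053596496582)
```

```bash
python3 -c "
from h import *
print(ctrl.close_job())"
```

```text
the job is handed in; nothing more can be done
None
```

The job is handed in at about 41 s: the orange-banded carton is upright on the blue pad, about 5 mm off centre, and both tall cartons are back on the stand within 1.5 mm of where they started (all by camera); the judge's verdict was not returned.

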